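# Feed a hook carrier into the hanging rail and slide it into its catch

## Task

Put the loose hook carrier back on the hanging rail: feed its slider into the rail's open end and slide it along inside until the rail's spring catch snaps into the slider and holds it. The catch gets clamped wherever the last shift wanted it, so feel for it; work gently, never forcing the carrier against the rail or the catch. Then let go, leaving the carrier hanging there, and leave the other things on the counter alone.

Things in the scene. Friction and masses are not known exactly. Their poses are not given: they have to be found in the camera images.
- carrier: Loose hook carrier, 0.12 to 0.21 kg, standing on its foot. Steel strip 30 mm wide bent to a J: foot 60 x 30 x 3 mm, lip 24 mm high at its -x end, back 122 mm high at its +x end (rear face at x = +24 mm), grip block on top, T slider behind. Origin: underside of the foot, 36 mm from the lip's outer face, y in the middle. z up, +x from lip to slider, +y its way into the rail, nose first.
- carrier_grip (a point): Middle of the grey grip block on top of the carrier's back, to hold it by; at (16, 0, 128) mm in the carrier's frame. Block 16 mm (x) by 24 mm (y), z 106 to 150 mm. Once in the rail, the rail's top face is 26 mm below this point and its front face 10.5 mm behind it (+x), so fingertips must stay higher than that.
- carrier_slider (a point): Middle of the carrier's plastic T slider, (36.75, 0, 85) mm in its frame. Head x 31 to 42.5, y -24 to +27, z 73 to 97 mm, runs inside the rail; neck 9 mm high, x 24 to 31, y -20 to +11, runs in the slot. Play in the rail 1.5 mm each way in x and z. An upright groove for the catch pin, 12 mm wide (y -6 to +6), 4.5 mm deep, crosses the head's rear (+x) face.
- carrier_nose (a point): Tip of the slider's nose, (34, 27, 85) mm in the carrier's frame. The front 16 mm taper to it, 14 mm high and 1 mm thick: it finds the opening and wedges the catch pin back (spring 1.5 to 3.5 N). Nose and ride over the pin are felt as some 2 to 7 N along the rail over 20 mm; then the pin drops into the groove with 2 mm play and the carrier is stopped dead, both ways: the push rises steadily.
- rail: Hanging rail, fixed: aluminium C profile 380 mm long, 33 mm high, 20.5 mm deep, on two posts behind it at y = -150 and +150 mm with feet 8 mm high, x -45 to +95 mm. A slot 12 mm high faces -x; top face at z = 206.5 mm. Origin: on the counter below the middle of the front face; rail along y, open end at -y, end cap at +y. Two like carriers stay fixed near the cap at y = +110 and +162 mm.
- rail_mouth (a point): Centre of the rail's open end, 10.25 mm behind its front face, 190 mm up; axes as the rail, +y leads in. The channel inside is 14.5 mm deep (x) and 27 mm high (z), straight, no funnel. A slider centred in the channel has its middle on the line from here to rail_end; the carrier's origin is then 26.5 mm in front of the rail's front face and 105 mm up, its axes those of the rail.
- rail_end (a point): The same point at the closed end, 380 mm along the rail's +y from rail_mouth. The spring catch is a black block (28 mm wide) clamped behind the rail, its steel plunger's knob pointing to +x; its middle is 100 to 220 mm in from the mouth, unmeasured: find it by feel. Its 8 mm round pin reaches 9 mm into the channel through the rear wall.
- kidney_dish: Stainless kidney dish, 240 x 125 x 42 mm, on the counter; bystander. Origin under its middle.
- hemostat: Chrome locking hemostat, 145 x 60 x 8 mm, lying flat; bystander. Origin under its middle.
- goggles: Clear plastic safety goggles, 150 mm wide, 130 mm deep, 50 mm high, standing on lens and arms; bystander. Origin under the middle.
- pill_crusher: White plastic screw pill crusher, an upright cylinder 51 mm across and 82 mm high with a ribbed cap; bystander. Origin under its middle.

How it is judged (in metres and radians):
On the way:
1. the slider has entered the channel at the open end, half its length inside (y of carrier_slider in the frame of rail_mouth between 0 and 0.08 m and x of carrier_slider in the frame of rail_mouth between -0.004 and 0.004 m and z of carrier_slider in the frame of rail_mouth between -0.005 and 0.005 m), for 0.05 s.
At the end, for the whole second after the job is handed in: The carrier hangs released, at rest and upright (within 0.17 rad) from its slider in the rail (slider within 4 mm across and 5 mm in height of the channel's centre line, 85 to 235 mm in from the mouth), the catch pin dropped over 2.5 mm deep into its groove (y of carrier_slider in the frame of rail_mouth between 0.085 and 0.235 m and x of carrier_slider in the frame of rail_mouth between -0.004 and 0.004 m and z of carrier_slider in the frame of rail_mouth between -0.005 and 0.005 m and y of catch_plunger in the frame of carrier_slider between -0.005 and 0.005 m and x of catch_plunger in the frame of carrier_slider between 0.04 and 0.046 m and angle between carrier's own z axis and vertical below 0.17 rad and linear speed of carrier below 0.01 m/s); the robot touches nothing.
It fails at once if the carrier is forced: over 30 N between it and the rail with its catch (contact force between carrier and rail above 30 N).
It fails at once if the kidney dish is shifted by more than 15 mm (distance of kidney_dish from where it was at the start of the episode above 0.015 m).
It fails at once if the hemostat is shifted by more than 15 mm (distance of hemostat from where it was at the start of the episode above 0.015 m).
It fails at once if the goggles is shifted by more than 15 mm (distance of goggles from where it was at the start of the episode above 0.015 m).
It fails at once if the pill crusher is shifted by more than 15 mm (distance of pill_crusher from where it was at the start of the episode above 0.015 m).
It also fails if it takes over 72 s, if anything falls off the work surface, if the arm or the gripper's body presses on something with over 40 N, if the wrist force passes 120 N, or if a joint passes its speed limit or range.

## Robot

A 6-joint arm with a two-finger parallel gripper is mounted at the origin on the work surface. World frame = base frame: x ahead of the robot, y to its left, z up, the work surface at z = 0. Lengths are in mm, angles in rad, forces in N, time in s.
With the tool pointing down it reaches from about 400 to 925 mm from the base axis. Payload 12.5 kg.
Tool frame: the origin (TCP) lies midway between the tips of the shut fingers; the grasp point (between the pads) lies 19 mm behind it; z points along the fingers, y is the line along which they close (so a half turn about z gives the same grasp; the last joint's range is limited). The gripper opens to 95 mm and grips with 3 to 60 N. Pads are 20 mm wide; open, the fingers measure 119 mm over their backs; the gripper's body (75 mm by 180 mm) begins 59 mm behind the grasp point.
Start: joints at [-1.258, 0.491, 1.559, -0, 1.092, -0.106], TCP at [254.189, -570.994, 214.661] pointing down, gripper open.
Joint ranges: [-3.1, 3.1], [-0.84, 2.19], [0.05, 2.79], [-1.13, 4.28], [0.06, 2.93], [-2.69, 2.69]. Speed limits (rad/s): [2.22, 2.22, 2.79, 3.14, 3.14, 3.14].

## Interface

Orientations are given as [roll, pitch, yaw] about the fixed x, y, z axes, in that order (R = Rz(yaw) Ry(pitch) Rx(roll)).
In Python, from cell import state, read_camera, camera_info, env gives the robot as it stands.
- The arm moves only by the tool move_arm, never from a script. Its argument "commands" is a list of rows, each a list of 3 entries, a list of its own where there are three numbers: the shift along the world's x, y, z in cm, then the turn, a rotation vector about the world's x, y, z in degrees, then the opening, from 0 (shut) to 1 (fully open). A call has 1 to 10 rows; each row shifts and turns the commanded pose from where the row before left it; what a row does not reach is not made up. A row lasts 1/10 s, in which the tool goes at most 50 mm and 8.59 degrees, less where a joint would pass 70% of its speed; a pose out of reach is approached as far as the arm can. A call with a gripper value outside its range is refused whole. The fingers move at their own pace and stop on an object; the grip force is fixed at half the most. Time passes only in rows, so rows that do not move let the fingers close. It gives the time, the measured TCP pose, the force, the opening and the grip force at its end, in the units of the state.
- state(): the state, without advancing time (a new reading comes with each control period).
- read_camera(name): name is "side" or "top" or "wrist"; returns the picture (384x512x3 uint8, blue, green, red); there is no depth.
- camera_info(name): a dict with "K" (3x3 intrinsics, pixels), "cam_to_world" (4x4, takes a point from camera to world coordinates). Camera axes: x right, y down, z forward; pixel columns grow to the right and rows downward; lengths in mm; the calibration is good to about 2 mm. A picture is of the moment at which its call begins: read the wrist's pose just before it. camera_info takes no time and is no camera call; for the wrist camera it gives the pose at the moment of the call.
- env.job_done(): hands the job in; it is judged then, once.
The state is a dict: "t": time; "joints": joint angles; "qvel": joint speeds; "tau": joint torques, N m; "eef_pos": TCP position; "tcp_rot": TCP orientation; "ft_force": force on the tool from outside, world axes, zero at the start; "moment": the same for the moment, N m; "opening": opening from 0.0 (shut) to 1.0 (fully open); "grip_force": force on a finger pad.
Only numpy, scipy, OpenCV 4.12 (cv2) and the standard library are available. Lean on these libraries where they do the work, as an engineer would, in place of code of your own. Each camera call takes 0.05 s, during which the arm holds its last target. There are 200 camera calls.

## Working session

There is one attempt and no reset: what is moved stays moved. The work goes in short steps, Python scripts to look and compute and a tool call to move; the robot and the scene stay as the last step left them, time stands still between calls to the robot, and variables do not carry over. Pictures are saved under pics/ and viewed, at most 12 in all, crops included, and the job is handed in when it is done.

Besides the shell and the picture viewer there is one more tool, called after ">>>" as name([rows], argument=value, ...), one row to a line, values as JSON. move_arm: Moves the arm, as the interface text tells. Its arguments: {"type":"object","properties":{"commands":{"type":"array"}},"required":["commands"]}

```bash
mkdir -p pics; python3 - <<'E'
from cell import *
import cv2
for n in("top","side"):
    cv2.imwrite(f"pics/{n}0.png",cv2.resize(read_camera(n),(800,600),interpolation=cv2.INTER_CUBIC))
    c=camera_info(n);print(n,c["K"],c["cam_to_world"])
s=state();print(s)
E
```

```text
top [[352.34904546   0.         258.90604751]
 [  0.         352.34904546 182.99688526]
 [  0.           0.           1.        ]] [[ 2.44788857e-02 -9.97794997e-01  6.16922059e-02  4.39568961e+02]
 [-9.99661360e-01 -2.38862782e-02  1.03252475e-02  2.93794583e+01]
 [-8.82888308e-03 -6.19240650e-02 -9.98041813e-01  1.11224399e+03]
 [ 0.00000000e+00  0.00000000e+00  0.00000000e+00  1.00000000e+00]]
side [[458.61570145   0.         256.85507206]
 [  0.         458.61570145 187.24138103]
 [  0.           0.           1.        ]] [[ 7.99109348e-01 -4.55836529e-01  3.91965952e-01 -5.04771778e+01]
 [-6.01151842e-01 -6.12793725e-01  5.12933051e-01 -7.24475646e+02]
 [ 6.38065434e-03 -6.45520650e-01 -7.63716163e-01  1.24452364e+03]
 [ 0.00000000e+00  0.00000000e+00  0.00000000e+00  1.00000000e+00]]
{'t': 0.1, 'joints': array([-1.25764577e+00,  4.91501727e-01,  1.55937867e+00,  1.17996168e-05,
        1.09170784e+00, -1.05589022e-01]), 'qvel': array([-0.00190211, -0.00211798, -0.00142489,  0.00167863, -0.00015455,
       -0.00025071]), 'tau': array([ 4.94544336e-03, -6.13618469e+01, -2.58605844e+01,  6.94885617e-02,
        4.70420870e-02, -5.11933843e-05]), 'eef_pos': array([ 254.09485004, -570.78564971,  214.12205363]), 'tcp_rot': array([-3.14060372e+00, -1.15334901e-04,  4.18734072e-01]), 'ft_force': array([-0.16425553,  0.36585815, -0.31692388]), 'moment': array([ 0.03648384,  0.0047374 , -0.00910314]), 'grip_force': 0.0, 'opening': 1.003607055221884}
```

View pics/top0.png

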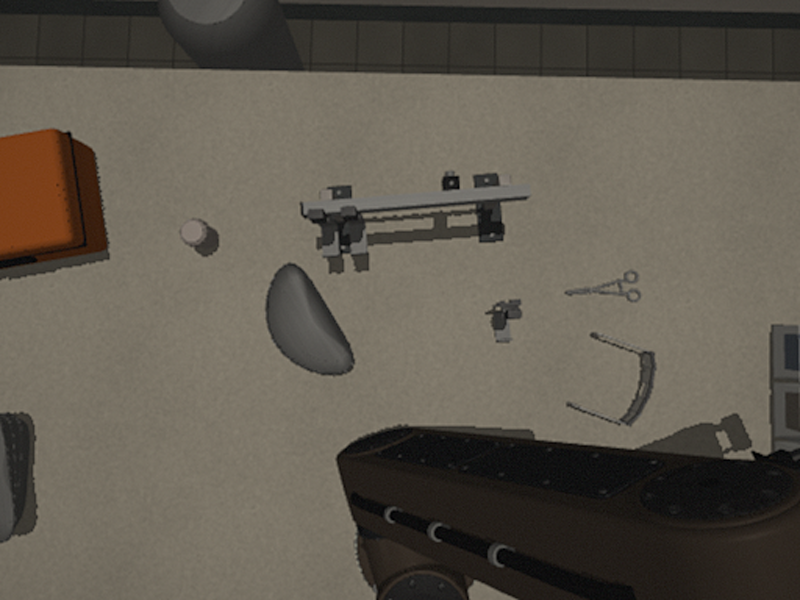

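View pics/side0.png

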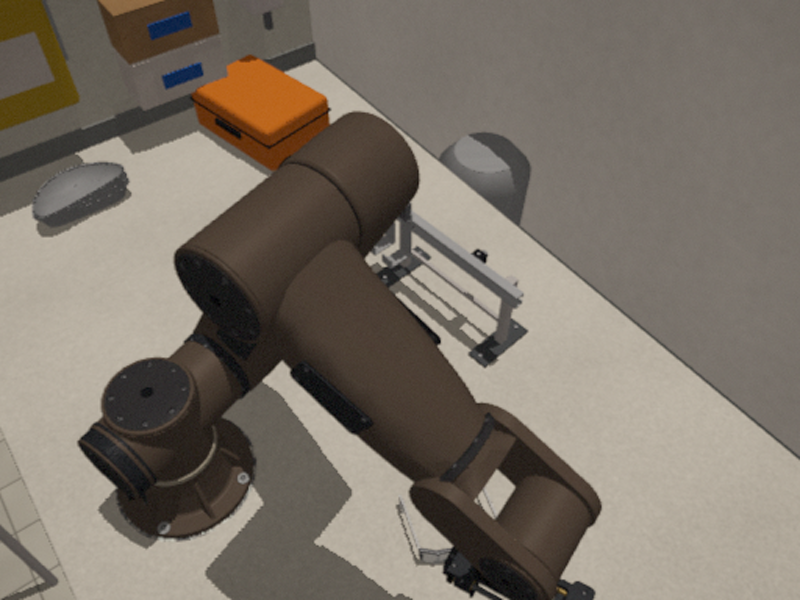

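Top view: the rail runs from its mouth at about (528,190) to (302,208), with the catch block at (450,182). The carrier stands at about (503,315). I'll zoom in for pixel accuracy.

```bash
python3 - <<'E'
from cell import *
import cv2,numpy as np
im=read_camera("top"); cv2.imwrite("pics/top_raw.png",im)
a=cv2.resize(im[105:145,185:345],None,fx=5,fy=5,interpolation=cv2.INTER_CUBIC)
b=cv2.resize(im[185:225,295:375],None,fx=10,fy=10,interpolation=cv2.INTER_CUBIC)
cv2.imwrite("pics/crop1.png",np.vstack([a,b]))
E
```

```text
(no output)
```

View pics/crop1.png

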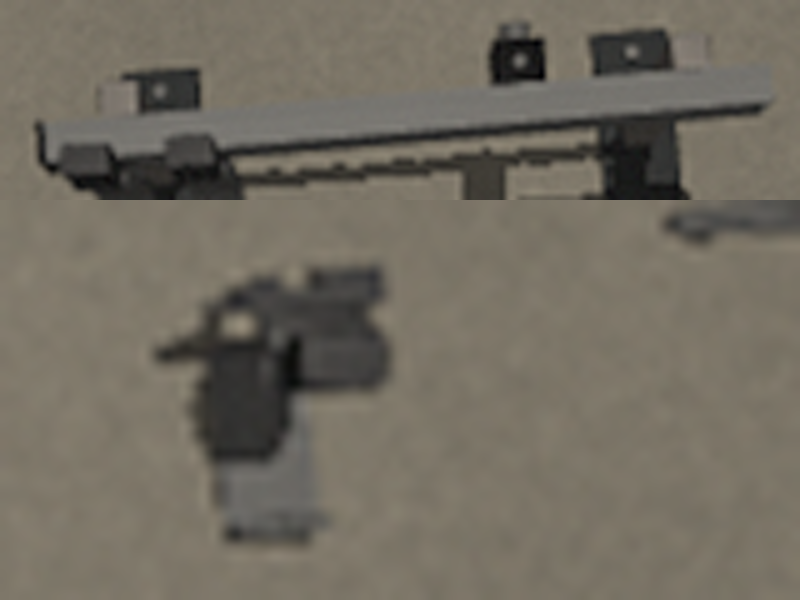

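The crop shows the rail's top face: mouth end at about crop (772,68)–(772,100), far end at (45,122)–(45,150). The carrier's grip block is at about (345,360), its slider head at (345,280) and its foot and lip at (265,530).

```bash
cat > h.py <<'E'
from cell import *
import cv2,numpy as np
def ray(c,u,v,z):
    K=np.array(c["K"]);T=np.array(c["cam_to_world"])
    d=T[:3,:3]@np.linalg.inv(K)@[u,v,1];o=T[:3,3]
    return o+d*(z-o[2])/d[2]
def proj(c,P):
    K=np.array(c["K"]);T=np.array(c["cam_to_world"])
    p=(np.atleast_2d(P)-T[:3,3])@T[:3,:3]@K.T
    return p[:,:2]/p[:,2:]
E
python3 - <<'E'
from h import *
c=camera_info("top")
for n,u,v,z in [("mouth back",772,68,206.5),("mouth front",772,98,206.5),("far back",45,124,206.5),("far front",45,150,206.5),("catch",517,60,190)]:
    print(n,ray(c,185+u/5,105+v/5,z).round(1))
for n,u,v,z in [("grip top",345,362,150),("head",345,280,97),("lipL",228,535,0),("lipR",310,535,0),("footR",315,480,3)]:
    print(n,ray(c,295+u/10,185+(v-200)/10,z).round(1))
print(camera_info("wrist"))
E
```

```text
mouth back [ 668.3 -166.4  206.5]
mouth front [ 652.5 -166.5  206.5]
far back [630.3 211.1 206.5]
far front [616.6 210.6 206.5]
catch [673.7 -35.  190. ]
grip top [ 454. -154.  150.]
head [ 478.4 -163.9   97. ]
lipL [ 401.1 -146.6    0. ]
lipR [ 401.8 -172.3    0. ]
footR [ 419.1 -173.1    3. ]
{'K': array([[268.67864537,   0.        , 255.91938593],
       [  0.        , 268.67864537, 195.80824316],
       [  0.        ,   0.        ,   1.        ]]), 'cam_to_world': array([[ 4.06021257e-01, -8.78363678e-01, -2.52237959e-01,
         3.25974360e+02],
       [-9.13863356e-01, -3.90463574e-01, -1.11319199e-01,
        -5.40179339e+02],
       [-7.10993929e-04,  2.75708989e-01, -9.61240890e-01,
         3.83996173e+02],
       [ 0.00000000e+00,  0.00000000e+00,  0.00000000e+00,
         1.00000000e+00]])}
```

>>> move_arm([
  [[1.8,4.1,1.2],[0,0,-2.4],1],
  [[1.8,4.1,1.2],[0,0,-2.4],1],
  [[1.8,4.1,1.2],[0,0,-2.4],1],
  [[1.8,4.1,1],[0,0,-2.4],1],
  [[1.8,4.1,1],[0,0,-2.4],1],
  [[1.8,4.1,0.8],[0,0,-2.4],1],
  [[1.8,4.1,0.8],[0,0,-2.4],1],
  [[1.8,4.1,0.8],[0,0,-2.4],1],
  [[1.8,4.1,0.6],[0,0,-2.4],1],
  [[1.8,4.1,0],[0,0,-2.4],1],
])

```text
t: 1.15
eef_pos: [434.7, -159.3, 301.5]
tcp_rot: [3.141, -0.001, -0.002]
ft_force: [0.2, -1.0, -0.4]
opening: 1.0
grip_force: 0.0
```

```bash
python3 - <<'E'
from h import *
import json
s=state();c=camera_info("wrist");im=read_camera("wrist")
np.savez("w1.npz",K=c["K"],cam_to_world=c["cam_to_world"])
cv2.imwrite("pics/w1.png",cv2.resize(im,(800,600),interpolation=cv2.INTER_CUBIC))
cv2.imwrite("pics/w1raw.png",im)
print(s["eef_pos"],s["tcp_rot"],c["cam_to_world"])
E
```

```text
[ 434.74236632 -159.31634416  301.4549238 ] [ 3.14086141e+00 -1.26922505e-03 -1.98316054e-03] [[-2.68242754e-03 -9.61576243e-01 -2.74524922e-01  5.13042515e+02]
 [-9.99995936e-01  2.84450659e-03 -1.92307924e-04 -1.60207188e+02]
 [ 9.65806682e-04  2.74523291e-01 -9.61579965e-01  4.71334242e+02]
 [ 0.00000000e+00  0.00000000e+00  0.00000000e+00  1.00000000e+00]]
```

View pics/w1.png

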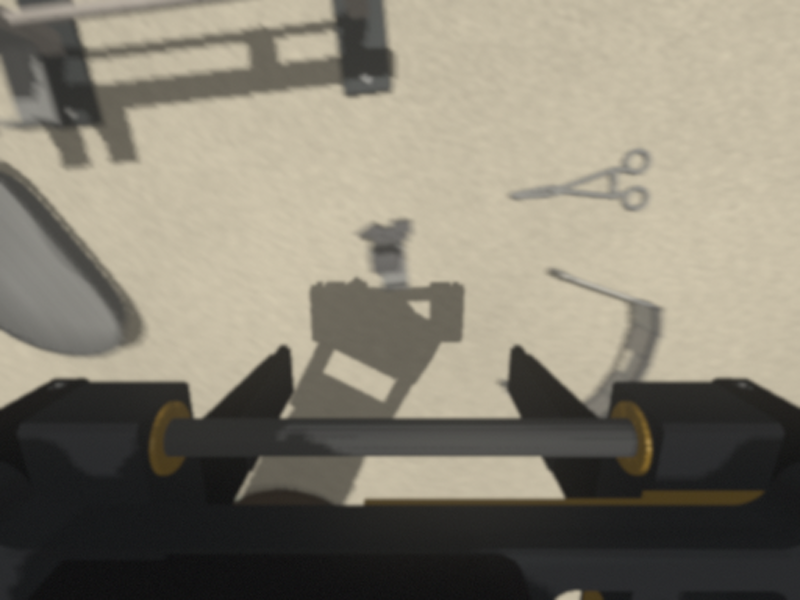

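The carrier appears at about (385,255) and the hemostat at (600,185), with the fingers below them. I'll overlay the carrier model for a guessed pose.

```bash
cat >> h.py <<'E'
def box(a,b): return [np.array([(a,b)[i>>k&1][k] for k in range(3)],float) for i in range(8)]
BX=[((-36,-15,0),(24,15,3)),((-36,-15,0),(-33,15,24)),((8,-12,106),(24,12,150)),((31,-24,73),(42.5,11,97))]
def draw(img,c,pose,off,f,boxes=BX,col=(0,0,255)):
    x,y,yaw=pose;R=np.array([[np.cos(yaw),-np.sin(yaw),0],[np.sin(yaw),np.cos(yaw),0],[0,0,1]])
    for a,b in boxes:
        p=(proj(c,np.array(box(a,b))@R.T+[x,y,0])+.5-off)*f
        for i in range(8):
            for k in range(3):
                j=i^(1<<k)
                if j>i: cv2.line(img,tuple(p[i].astype(int)),tuple(p[j].astype(int)),col,1)
E
cat > ov.py <<'E'
from h import *
import sys
pose=eval(sys.argv[1])
out=[]
for c,im,(u,v) in [(np.load("w1.npz"),cv2.imread("pics/w1raw.png"),(220,130)),(camera_info("top"),cv2.imread("pics/top_raw.png"),(305,188))]:
    a=cv2.resize(im[v:v+60,u:u+40],None,fx=10,fy=10,interpolation=cv2.INTER_CUBIC)
    a=cv2.convertScaleAbs(a,alpha=1.3)
    draw(a,c,pose,np.array([u,v]),10); out.append(a)
cv2.imwrite(sys.argv[2],np.hstack(out))
E
python3 ov.py "(440,-158,0.0)" pics/ov1.png
```

```text
(no output)
```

View pics/ov1.png

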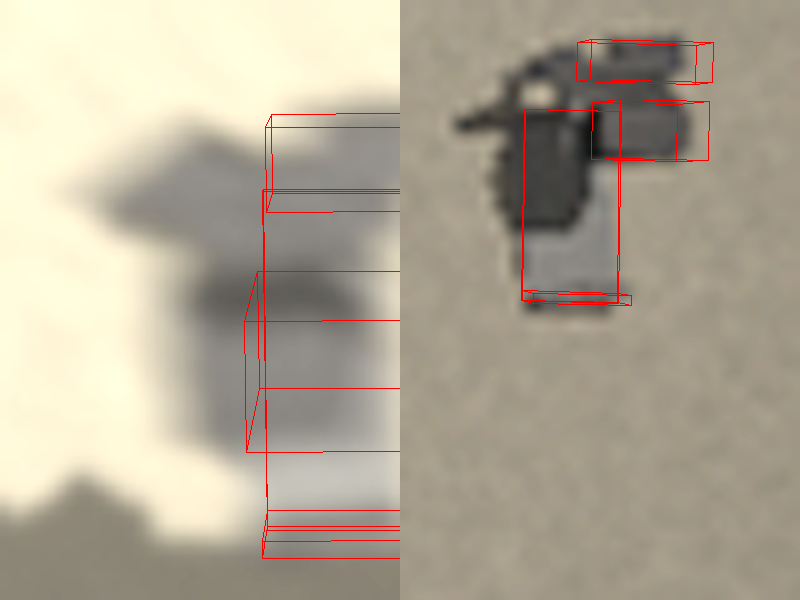

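The carrier is further left than the guess and has a positive yaw. I'll refine it with a wider crop.

```bash
sed -i 's/(220,130)/(225,130)/' ov.py; python3 ov.py "(438,-153,0.17)" pics/ov2.png
```

```text
(no output)
```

View pics/ov2.png

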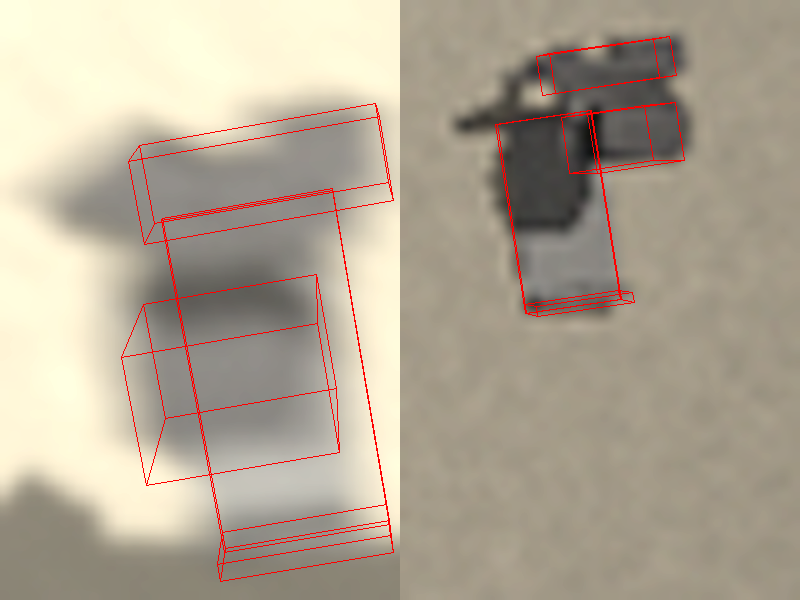

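>>> move_arm([
  [[0.4,0.1,-2.4],[0,0,1.7],1],
  [[0.4,0.1,-2.4],[0,0,1.7],1],
  [[0.4,0.1,-2.4],[0,0,1.7],1],
  [[0.4,0.2,-2.4],[0,0,1.7],1],
  [[0.5,0.2,-2.4],[0,0,1.7],1],
  [[0,0,0],[0,0,0],1],
])

```text
t: 1.8
eef_pos: [454.3, -153.4, 178.3]
tcp_rot: [-3.139, 0.004, 0.149]
ft_force: [-0.2, 0.1, 0.3]
opening: 1.0
grip_force: 0.0
```

```bash
cat > ov3.py <<'E'
from h import *
import sys
pose=eval(sys.argv[1])
s=state();c=camera_info("wrist");im=read_camera("wrist")
np.savez("w2.npz",K=c["K"],cam_to_world=c["cam_to_world"]);cv2.imwrite("pics/w2raw.png",im)
print(s["eef_pos"],s["tcp_rot"],s["ft_force"],proj(c,[pose[0],pose[1],100]))
u,v=190,90
a=cv2.resize(im[v:v+110,u:u+130],None,fx=5,fy=5,interpolation=cv2.INTER_CUBIC)
draw(a,c,pose,np.array([u,v]),5)
cv2.imwrite("pics/ov3.png",a)
E
python3 ov3.py "(440,-154.5,0.15)"
```

```text
[ 454.31980941 -153.39956709  178.31640249] [-3.13886623  0.00398779  0.14902159] [-0.2078267   0.11514168  0.26251452] [[254.1591513  216.56363741]]
```

View pics/ov3.png

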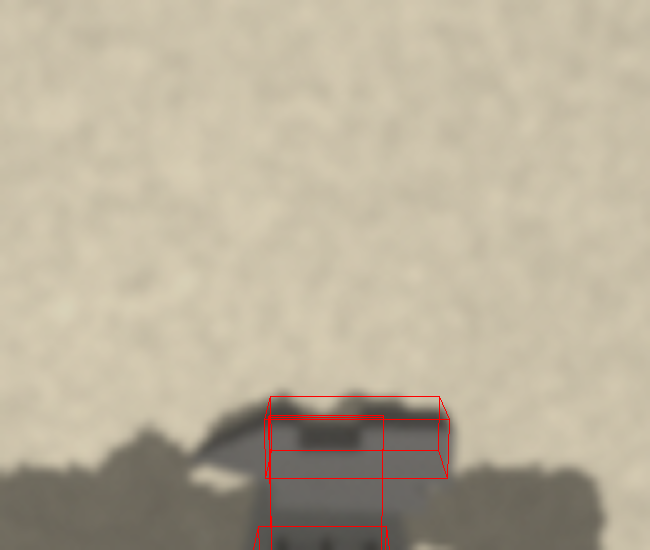

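The slider head's right edge (448,420) and position match, and yaw looks aligned. I'll view the lower part of the same frame.

```bash
python3 - <<'E'
from h import *
c=np.load("w2.npz");im=cv2.imread("pics/w2raw.png")
u,v=205,160
a=cv2.resize(im[v:v+120,u:u+100],None,fx=5,fy=5,interpolation=cv2.INTER_CUBIC);b=a[:,:].copy()
draw(b,c,(440,-154.5,.15),np.array([u,v]),5)
cv2.imwrite("pics/ov4.png",np.hstack([a[:,:390],b[:,:400]]))
E
```

```text
(no output)
```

View pics/ov4.png

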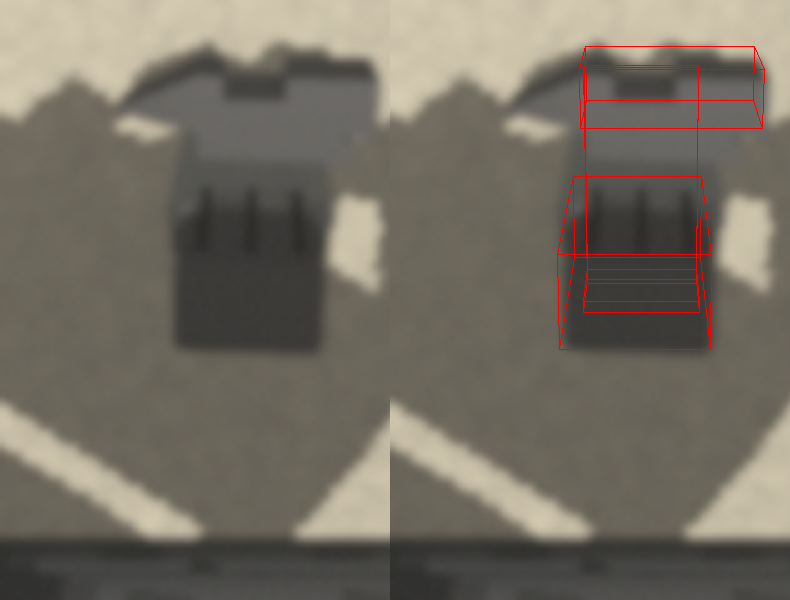

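The block and slider match the model to about 1 mm. Descending and gripping.

>>> move_arm([
  [[0.1,0,-2],[0,0,-0.5],1],
  [[0,0,-2],[0,0,0],1],
  [[0,0,-1.6],[0,0,0],1],
  [[0,0,-0.9],[0,0,0],1],
  [[0,0,0],[0,0,0],0.6],
  [[0,0,0],[0,0,0],0.2],
  [[0,0,0],[0,0,0],0],
  [[0,0,0],[0,0,0],0],
  [[0,0,0],[0,0,0],0],
  [[0,0,0],[0,0,0],0],
])

```text
t: 2.85
eef_pos: [456.3, -154.0, 115.9]
tcp_rot: [3.141, -0.0, 0.14]
ft_force: [-0.3, -0.2, -0.0]
opening: 0.552
grip_force: 0.0
```

>>> move_arm([
  [[0,0,0],[0,0,0],0],
  [[0,0,0],[0,0,0],0],
  [[0,0,0],[0,0,0],0],
  [[0,0,0],[0,0,0],0],
  [[0,0,0],[0,0,0],0],
])

```text
t: 3.35
eef_pos: [456.2, -154.0, 115.7]
tcp_rot: [3.142, 0.0, 0.14]
ft_force: [0.9, 0.8, 0.8]
opening: 0.293
grip_force: 30.0
```

>>> move_arm([
  [[0,0,0],[0,0,0],0],
  [[0,0,0.8],[0,0,0],0],
  [[0,0,2],[0,0,0],0],
  [[0,0,2.2],[0,0,0],0],
  [[0,0,2.2],[0,0,0],0],
  [[0,0,2.2],[0,0,0],0],
  [[0,0,1.1],[0,0,0],0],
  [[0,0,0],[0,0,0],0],
  [[0,0,0],[0,0,0],0],
])

```text
t: 4.25
eef_pos: [455.9, -153.9, 220.1]
tcp_rot: [-3.141, 0.001, 0.14]
ft_force: [0.2, 0.9, -2.1]
opening: 0.294
grip_force: 30.0
```

```bash
python3 - <<'E'
from h import *
s=state();c=camera_info("wrist");im=read_camera("wrist")
print(s)
np.savez("w3.npz",K=c["K"],cam_to_world=c["cam_to_world"]);cv2.imwrite("pics/w3raw.png",im)
p=s["eef_pos"];yaw=s["tcp_rot"][2]
pose=(p[0]-16*np.cos(yaw),p[1]-16*np.sin(yaw),yaw)
dz=p[2]-115.7
B=[((a[0],a[1],a[2]+dz),(b[0],b[1],b[2]+dz)) for a,b in BX]
u,v=180,0
o=im[100:300,166:346];
a=cv2.resize(o,None,fx=4,fy=3,interpolation=cv2.INTER_CUBIC)
a=cv2.resize(im,(800,600),interpolation=cv2.INTER_CUBIC)
draw(a,c,pose,np.array([0,0]),1.5625,B)
cv2.imwrite("pics/ov5.png",a)
E
```

```text
{'t': 4.25, 'joints': array([-4.62863737e-01,  2.80861570e-01,  1.89277709e+00, -1.31215235e-04,
        9.68531012e-01,  9.68485430e-01]), 'qvel': array([-0.00023803,  0.01528415,  0.00719832, -0.00059749, -0.00022412,
       -0.0006675 ]), 'tau': array([ 3.62919644e-02, -4.66055489e+01, -2.48640043e+01,  5.92752825e-02,
        1.63674541e-02,  3.97271515e-04]), 'eef_pos': array([ 455.87130335, -153.87240252,  220.10752885]), 'tcp_rot': array([-3.14135481e+00,  5.36715118e-04,  1.39521590e-01]), 'ft_force': array([ 0.18051272,  0.86858101, -2.06918274]), 'moment': array([ 0.05708563,  0.01701762, -0.01672196]), 'grip_force': 29.991571605205536, 'opening': 0.2944533507870321}
```

View pics/ov5.png

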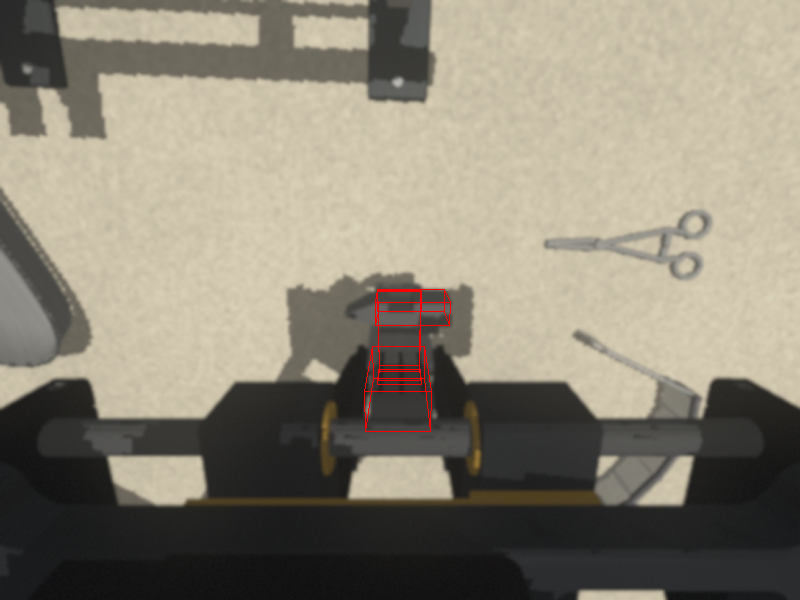

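The carrier is held straight, and the model overlays it well. Moving to a point just before the rail mouth.

>>> move_arm([
  [[2,-2,0.06],[0,0,-0.5],0],
  [[3,-2,0],[0,0,-0.5],0],
  [[3,-1.5,0],[0,0,-0.5],0],
  [[3,-1,0],[0,0,-0.5],0],
  [[3,-0.5,0],[0,0,-0.4],0],
  [[3,-0.5,0],[0,0,0],0],
  [[2,0,0],[0,0,0],0],
  [[0,0,0],[0,0,0],0],
  [[0,0,0],[0,0,0],0],
])

```text
t: 5.2
eef_pos: [645.7, -228.7, 219.4]
tcp_rot: [-3.14, 0.003, 0.098]
ft_force: [-0.3, -0.5, -0.8]
opening: 0.295
grip_force: 30.0
```

```bash
python3 - <<'E'
from h import *
s=state();c=camera_info("wrist");im=read_camera("wrist")
np.savez("w4.npz",K=c["K"],cam_to_world=c["cam_to_world"],p=s["eef_pos"],r=s["tcp_rot"]);cv2.imwrite("pics/w4raw.png",im)
print(s["eef_pos"],s["tcp_rot"],s["ft_force"],s["moment"],s["opening"])
cv2.imwrite("pics/w4.png",cv2.resize(im[100:300,60:327],(800,600),interpolation=cv2.INTER_CUBIC))
E
```

```text
[ 645.65829743 -228.69159774  219.438961  ] [-3.14028779e+00  2.55302095e-03  9.80651171e-02] [-0.269676   -0.50413278 -0.78966086] [ 0.00547755  0.01890777 -0.01340919] 0.29487793860957906
```

View pics/w4.png

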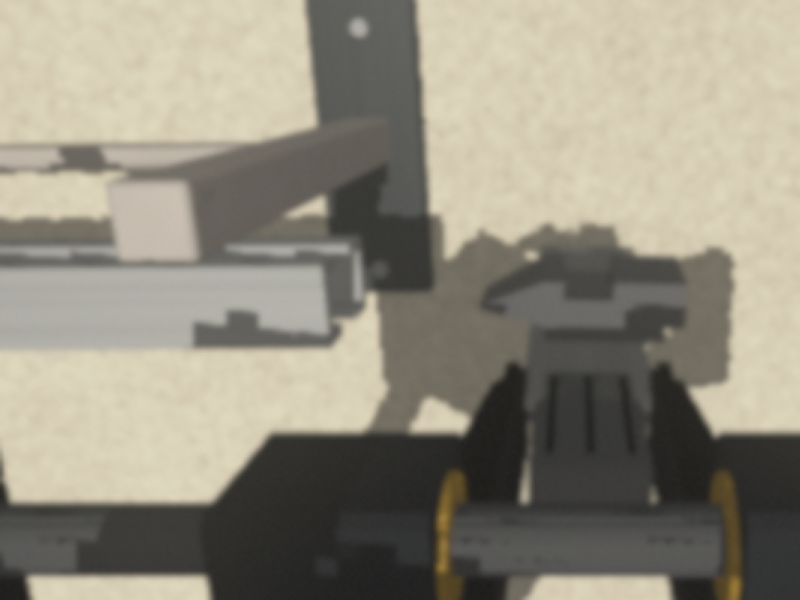

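The view shows the rail's top face, with rear edge at y≈265, front edge at y≈347 and end at x≈328. It also shows the slider's top face: rear edge at y≈285, front edge at y≈328, tail at x≈685 and nose at about (484,300).

```bash
python3 - <<'E'
from h import *
c=np.load("w4.npz");p=c["p"];yaw=c["r"][2]
X=np.array([np.cos(yaw),np.sin(yaw)]);Y=np.array([-X[1],X[0]])
def m(n,u,v,z):
    w=ray(c,60+(u+.5)/3-.5,100+(v+.5)/3-.5,z)[:2]-p[:2];print(n,"relTCP x %.1f y %.1f"%(w@X,w@Y))
m("rail rear R",325,265,206.5);m("rail rear L",10,267,206.5)
m("rail front R",310,347,206.5);m("rail front L",10,348,206.5);m("rail end",328,306,206.5)
zt=97+p[2]-115.7
m("head rear",650,285,zt);m("head rear/left",545,285,zt);m("head front",560,328,zt);m("tail",685,305,zt)
m("nose",484,300,zt-12)
print("expected head rear 26.5 front 15, tail -24, nose y 27")
E
```

```text
rail rear R relTCP x 31.7 y 60.8
rail rear L relTCP x 31.3 y 134.6
rail front R relTCP x 11.3 y 66.3
rail front L relTCP x 11.1 y 138.6
rail end relTCP x 21.7 y 61.0
head rear relTCP x 25.2 y -15.8
head rear/left relTCP x 25.2 y 9.7
head front relTCP x 14.2 y 6.2
tail relTCP x 20.1 y -24.5
nose relTCP x 17.7 y 26.3
expected head rear 26.5 front 15, tail -24, nose y 27
```

Offsets needed are +1.8 mm across and +1.3 mm up. The nose is about 34 mm from the mouth.

>>> move_arm([
  [[0.18,0.02,0.13],[0,0,0],0],
  [[-0.09,0.9,0],[0,0,0],0],
  [[-0.09,0.9,0],[0,0,0],0],
  [[-0.09,0.9,0],[0,0,0],0],
  [[0,0,0],[0,0,0],0],
  [[0,0,0],[0,0,0],0],
])

```text
t: 5.85
eef_pos: [645.3, -201.4, 222.8]
tcp_rot: [3.141, -0.0, 0.098]
ft_force: [-0.2, -1.5, -2.1]
opening: 0.298
grip_force: 30.0
```

```bash
python3 - <<'E'
from h import *
s=state();c=camera_info("wrist");im=read_camera("wrist")
np.savez("w5.npz",K=c["K"],cam_to_world=c["cam_to_world"],p=s["eef_pos"],r=s["tcp_rot"])
cv2.imwrite("pics/w5raw.png",im)
print(s["eef_pos"],s["tcp_rot"],s["ft_force"],s["moment"])
cv2.imwrite("pics/w5.png",cv2.resize(im[150:225,190:315],(800,480),interpolation=cv2.INTER_CUBIC))
E
```

```text
[ 645.33472025 -201.38277924  222.80494833] [ 3.14123219e+00 -2.64095173e-04  9.84149665e-02] [-0.16563537 -1.52422957 -2.05715282] [-0.01516625  0.00502175  0.0293232 ]
```

View pics/w5.png

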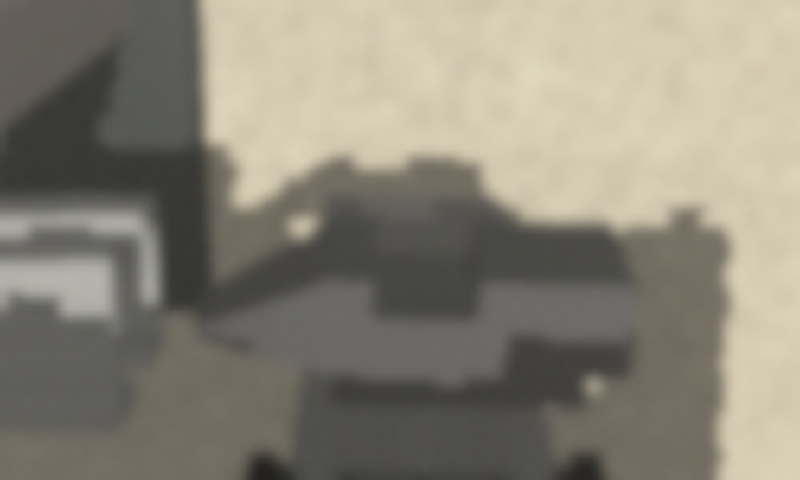

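Rail top face spans y≈255–430 and ends at x≈122. Slider top face spans y≈282–382. Checking alignment numerically.

```bash
python3 - <<'E'
from h import *
c=np.load("w5.npz");p=c["p"];yaw=c["r"][2]
X=np.array([np.cos(yaw),np.sin(yaw)]);Y=np.array([-X[1],X[0]])
def m(n,u,v,z):
    w=ray(c,190+(u+.5)/6.4-.5,150+(v+.5)/6.4-.5,z)[:2]-p[:2];print(n,"x %.1f y %.1f"%(w@X,w@Y))
m("rail rear",60,256,206.5);m("rail front",60,430,206.5);m("end",122,340,206.5)
zt=97+p[2]-115.7
m("head rear",560,282,zt);m("head front",420,383,zt);m("nose",200,328,zt-12);print(state()["eef_pos"])
E
```

```text
rail rear x 29.7 y 39.8
rail front x 9.0 y 41.1
end x 19.9 y 33.4
head rear x 26.0 y -16.3
head front x 13.9 y -0.4
nose x 16.9 y 26.5
[ 645.34175459 -201.71109878  222.71001992]
```

>>> move_arm([
  [[-0.05,0,-0.2],[0,0,0],0],
  [[0,0,0],[0,0,0],0],
  [[-0.03,0.3,0],[0,0,0],0],
  [[-0.03,0.3,0],[0,0,0],0],
  [[-0.03,0.3,0],[0,0,0],0],
  [[-0.03,0.3,0],[0,0,0],0],
  [[0,0,0],[0,0,0],0],
])

```text
t: 6.6
eef_pos: [643.6, -189.3, 220.6]
tcp_rot: [3.142, -0.0, 0.098]
ft_force: [0.8, -0.4, -1.6]
opening: 0.298
grip_force: 30.0
```

Free so far (nose about 5 mm in). Continuing gently.

>>> move_arm([
  [[-0.02,0.2,0],[0,0,0],0],
  [[-0.02,0.2,0],[0,0,0],0],
  [[-0.02,0.2,0],[0,0,0],0],
  [[0,0,0],[0,0,0],0],
])

```text
t: 7.0
eef_pos: [643.0, -183.5, 220.6]
tcp_rot: [3.142, 0.0, 0.098]
ft_force: [-0.1, -0.0, -0.6]
opening: 0.295
grip_force: 30.0
```

>>> move_arm([
  [[-0.02,0.2,0],[0,0,0],0],
  [[-0.02,0.2,0],[0,0,0],0],
  [[-0.02,0.2,0],[0,0,0],0],
  [[0,0,0],[0,0,0],0],
])

```text
t: 7.4
eef_pos: [642.4, -177.5, 220.6]
tcp_rot: [-3.142, 0.0, 0.098]
ft_force: [-0.2, 0.4, -1.2]
opening: 0.293
grip_force: 30.0
```

>>> move_arm([
  [[-0.02,0.2,0],[0,0,0],0],
  [[-0.02,0.2,0],[0,0,0],0],
  [[-0.02,0.2,0],[0,0,0],0],
  [[-0.02,0.2,0],[0,0,0],0],
  [[-0.02,0.2,0],[0,0,0],0],
  [[0,0,0],[0,0,0],0],
])

```text
t: 8.0
eef_pos: [641.4, -167.5, 220.6]
tcp_rot: [3.142, -0.0, 0.098]
ft_force: [0.0, 0.5, -1.8]
opening: 0.293
grip_force: 30.0
```

>>> move_arm([
  [[-0.02,0.2,0],[0,0,0],0],
  [[-0.02,0.2,0],[0,0,0],0],
  [[-0.02,0.2,0],[0,0,0],0],
  [[-0.02,0.2,0],[0,0,0],0],
  [[-0.02,0.2,0],[0,0,0],0],
  [[0,0,0],[0,0,0],0],
])

```text
t: 8.6
eef_pos: [640.4, -157.5, 220.6]
tcp_rot: [3.142, 0.0, 0.098]
ft_force: [-0.1, -0.1, -1.6]
opening: 0.294
grip_force: 30.0
```

>>> move_arm([
  [[-0.05,0.5,0],[0,0,0],0],
  [[-0.05,0.5,0],[0,0,0],0],
  [[-0.05,0.5,0],[0,0,0],0],
  [[-0.05,0.5,0],[0,0,0],0],
  [[-0.05,0.5,0],[0,0,0],0],
  [[0,0,0],[0,0,0],0],
])

```text
t: 9.2
eef_pos: [637.8, -132.0, 220.6]
tcp_rot: [-3.142, 0.0, 0.098]
ft_force: [-0.4, -0.5, -2.3]
opening: 0.293
grip_force: 30.0
```

>>> move_arm([
  [[-0.05,0.5,0],[0,0,0],0],
  [[-0.05,0.5,0],[0,0,0],0],
  [[-0.05,0.5,0],[0,0,0],0],
  [[-0.05,0.5,0],[0,0,0],0],
  [[-0.05,0.5,0],[0,0,0],0],
  [[0,0,0],[0,0,0],0],
])

```text
t: 9.8
eef_pos: [635.3, -107.0, 220.6]
tcp_rot: [-3.142, 0.0, 0.098]
ft_force: [-0.1, 0.5, -1.0]
opening: 0.293
grip_force: 30.0
```

>>> move_arm([
  [[-0.04,0.4,0],[0,0,0],0],
  [[-0.04,0.4,0],[0,0,0],0],
  [[-0.04,0.4,0],[0,0,0],0],
  [[-0.04,0.4,0],[0,0,0],0],
  [[-0.04,0.4,0],[0,0,0],0],
  [[0,0,0],[0,0,0],0],
])

```text
t: 10.4
eef_pos: [633.3, -87.2, 220.6]
tcp_rot: [-3.142, 0.0, 0.098]
ft_force: [0.2, -0.5, -1.6]
opening: 0.294
grip_force: 30.0
```

>>> move_arm([
  [[-0.03,0.3,0],[0,0,0],0],
  [[-0.03,0.3,0],[0,0,0],0],
  [[-0.03,0.3,0],[0,0,0],0],
  [[-0.03,0.3,0],[0,0,0],0],
  [[0,0,0],[0,0,0],0],
])

```text
t: 10.9
eef_pos: [632.1, -75.4, 220.6]
tcp_rot: [-3.142, 0.0, 0.098]
ft_force: [-0.4, -0.4, -1.6]
opening: 0.295
grip_force: 30.0
```

Slider is about 92 mm in. Continuing in smaller steps.

>>> move_arm([
  [[-0.02,0.2,0],[0,0,0],0],
  [[-0.02,0.2,0],[0,0,0],0],
  [[-0.02,0.2,0],[0,0,0],0],
  [[-0.02,0.2,0],[0,0,0],0],
  [[0,0,0],[0,0,0],0],
])

```text
t: 11.4
eef_pos: [631.4, -67.6, 220.6]
tcp_rot: [3.141, 0.0, 0.098]
ft_force: [-0.3, 0.4, -1.3]
opening: 0.294
grip_force: 30.0
```

>>> move_arm([
  [[-0.02,0.2,0],[0,0,0],0],
  [[-0.02,0.2,0],[0,0,0],0],
  [[-0.02,0.2,0],[0,0,0],0],
  [[0,0,0],[0,0,0],0],
])

```text
t: 11.8
eef_pos: [630.7, -61.5, 220.5]
tcp_rot: [3.142, 0.0, 0.098]
ft_force: [-1.6, -1.0, -2.6]
opening: 0.295
grip_force: 30.0
```

>>> move_arm([
  [[-0.02,0.2,0],[0,0,0],0],
  [[-0.02,0.2,0],[0,0,0],0],
  [[-0.02,0.2,0],[0,0,0],0],
  [[0,0,0],[0,0,0],0],
])

```text
t: 12.2
eef_pos: [630.1, -55.5, 220.6]
tcp_rot: [-3.142, 0.0, 0.098]
ft_force: [-0.4, -2.1, -0.6]
opening: 0.291
grip_force: 30.0
```

The nose is on the pin (about 2 N back-force). Riding on slowly.

>>> move_arm([
  [[-0.02,0.2,0],[0,0,0],0],
  [[-0.02,0.2,0],[0,0,0],0],
  [[0,0,0],[0,0,0],0],
])

```text
t: 12.5
eef_pos: [629.7, -51.6, 220.6]
tcp_rot: [-3.142, 0.0, 0.098]
ft_force: [-1.4, -2.1, -0.2]
opening: 0.296
grip_force: 30.0
```

>>> move_arm([
  [[-0.02,0.2,0],[0,0,0],0],
  [[-0.02,0.2,0],[0,0,0],0],
  [[0,0,0],[0,0,0],0],
])

```text
t: 12.8
eef_pos: [629.3, -47.2, 220.6]
tcp_rot: [-3.141, 0.0, 0.098]
ft_force: [-2.5, -0.2, -2.2]
opening: 0.294
grip_force: 30.0
```

>>> move_arm([
  [[-0.02,0.2,0],[0,0,0],0],
  [[-0.02,0.2,0],[0,0,0],0],
  [[0,0,0],[0,0,0],0],
])

```text
t: 13.1
eef_pos: [628.9, -43.4, 220.6]
tcp_rot: [-3.141, 0.0, 0.098]
ft_force: [-1.9, -1.2, -1.1]
opening: 0.297
grip_force: 30.0
```

>>> move_arm([
  [[-0.01,0.1,0],[0,0,0],0],
  [[-0.01,0.1,0],[0,0,0],0],
  [[-0.01,0.1,0],[0,0,0],0],
  [[0,0,0],[0,0,0],0],
])

```text
t: 13.5
eef_pos: [628.6, -40.2, 220.5]
tcp_rot: [-3.141, 0.0, 0.098]
ft_force: [-1.5, 3.0, -0.7]
opening: 0.292
grip_force: 30.0
```

>>> move_arm([
  [[-0.01,0.1,0],[0,0,0],0],
  [[-0.01,0.1,0],[0,0,0],0],
  [[0,0,0],[0,0,0],0],
])

```text
t: 13.8
eef_pos: [628.5, -38.8, 220.6]
tcp_rot: [3.141, -0.0, 0.098]
ft_force: [-0.7, -1.7, -2.3]
opening: 0.295
grip_force: 30.0
```

>>> move_arm([
  [[-0.01,0.1,0],[0,0,0],0],
  [[-0.01,0.1,0],[0,0,0],0],
  [[0,0,0],[0,0,0],0],
])

```text
t: 14.1
eef_pos: [628.3, -36.7, 220.6]
tcp_rot: [3.142, -0.0, 0.098]
ft_force: [-1.0, -0.9, -2.1]
opening: 0.295
grip_force: 30.0
```

>>> move_arm([
  [[-0.01,0.1,0],[0,0,0],0],
  [[0,0,0],[0,0,0],0],
])

```text
t: 14.3
eef_pos: [628.2, -35.7, 220.6]
tcp_rot: [3.142, -0.0, 0.098]
ft_force: [-1.6, -1.2, -1.1]
opening: 0.294
grip_force: 30.0
```

>>> move_arm([
  [[-0.01,0.1,0],[0,0,0],0],
  [[0,0,0],[0,0,0],0],
])

```text
t: 14.5
eef_pos: [628.1, -34.8, 220.6]
tcp_rot: [3.141, -0.0, 0.098]
ft_force: [-1.6, -2.7, -1.0]
opening: 0.296
grip_force: 30.0
```

>>> move_arm([
  [[-0.01,0.1,0],[0,0,0],0],
  [[0,0,0],[0,0,0],0],
])

```text
t: 14.7
eef_pos: [628.1, -34.2, 220.5]
tcp_rot: [3.141, -0.0, 0.098]
ft_force: [0.7, -5.3, -1.9]
opening: 0.291
grip_force: 30.0
```

>>> move_arm([
  [[-0.01,0.1,0],[0,0,0],0],
  [[0,0,0],[0,0,0],0],
])

```text
t: 14.9
eef_pos: [628.1, -33.7, 220.5]
tcp_rot: [3.14, -0.0, 0.097]
ft_force: [-1.0, -7.8, -3.0]
opening: 0.291
grip_force: 30.0
```

The push rises steadily: 2.7, 5.3, then 7.8 N. Next I'll pull back to check that the catch holds both ways.

>>> move_arm([
  [[0.02,-0.2,0],[0,0,0],0],
  [[0.015,-0.15,0],[0,0,0],0],
  [[0,0,0],[0,0,0],0],
])

```text
t: 15.2
eef_pos: [628.2, -36.0, 220.5]
tcp_rot: [-3.141, 0.0, 0.098]
ft_force: [-1.7, -0.4, -1.6]
opening: 0.293
grip_force: 30.0
```

>>> move_arm([
  [[0.01,-0.1,0],[0,0,0],0],
  [[0.01,-0.1,0],[0,0,0],0],
  [[0.01,-0.1,0],[0,0,0],0],
  [[0,0,0],[0,0,0],0],
])

```text
t: 15.6
eef_pos: [628.5, -39.4, 220.6]
tcp_rot: [3.142, 0.0, 0.098]
ft_force: [-0.8, 1.8, -2.5]
opening: 0.295
grip_force: 30.0
```

>>> move_arm([
  [[0.01,-0.1,0],[0,0,0],0],
  [[0,0,0],[0,0,0],0],
])

```text
t: 15.8
eef_pos: [628.6, -40.2, 220.6]
tcp_rot: [-3.141, 0.0, 0.098]
ft_force: [-2.0, 2.0, -1.6]
opening: 0.297
grip_force: 30.0
```

>>> move_arm([
  [[0.01,-0.1,0],[0,0,0],0],
  [[0,0,0],[0,0,0],0],
])

```text
t: 16.0
eef_pos: [628.6, -40.8, 220.5]
tcp_rot: [-3.141, 0.0, 0.098]
ft_force: [-2.1, 4.6, -0.6]
opening: 0.295
grip_force: 30.1
```

>>> move_arm([
  [[0.01,-0.1,0],[0,0,0],0],
  [[0,0,0],[0,0,0],0],
])

```text
t: 16.2
eef_pos: [628.6, -41.3, 220.5]
tcp_rot: [-3.14, 0.001, 0.098]
ft_force: [-2.4, 7.0, -0.1]
opening: 0.293
grip_force: 30.1
```

The catch holds both ways: +7 N pulling and −8 N pushing, with about 4 mm of play. Centring, opening and lifting straight up.

>>> move_arm([
  [[-0.03,0.26,0],[0,0,0],0],
  [[-0.02,0.26,0],[0,0,0],0],
  [[0,0,0],[0,0,0],0],
  [[0,0,0],[0,0,0],0.35],
  [[0,0,0],[0,0,0],0.45],
  [[0,0,0],[0,0,0],0.6],
  [[0,0,0],[0,0,0],0.6],
  [[0,0,0],[0,0,0],0.6],
])

```text
t: 17.0
eef_pos: [628.4, -37.1, 220.7]
tcp_rot: [3.141, -0.0, 0.098]
ft_force: [0.4, 0.8, 0.4]
opening: 0.588
grip_force: 0.0
```

>>> move_arm([
  [[0,0,1],[0,0,0],0.6],
  [[0,0,2],[0,0,0],0.6],
  [[0,0,2.5],[0,0,0],0.6],
  [[0,0,2.5],[0,0,0],0.6],
  [[0,0,2],[0,0,0],0.6],
  [[-2,0,1],[0,0,0],0.6],
  [[-3,0,0],[0,0,0],0.6],
  [[-3,0,0],[0,0,0],0.6],
  [[0,0,0],[0,0,0],0.6],
  [[0,0,0],[0,0,0],0.6],
])

```text
t: 18.0
eef_pos: [548.5, -37.1, 331.8]
tcp_rot: [3.141, -0.002, 0.097]
ft_force: [0.5, 0.6, -0.6]
opening: 0.6
grip_force: 0.0
```

```bash
python3 - <<'E'
from h import *
s=state();im=read_camera("wrist");print(s["eef_pos"],s["ft_force"])
cv2.imwrite("pics/w6.png",cv2.resize(im,(800,600),interpolation=cv2.INTER_CUBIC))
E
```

```text
[548.47480338 -37.12906556 331.77119578] [ 0.45310882  0.57632871 -0.57005332]
```

View pics/w6.png

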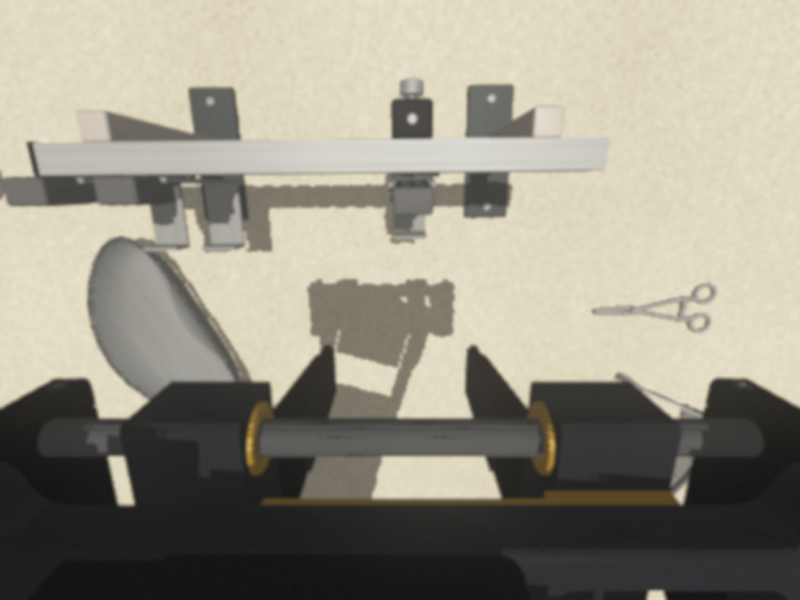

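The carrier hangs upright at about (412,195), centred on the catch block at (412,118), with the gripper clear. Handing in.

```bash
python3 -c "
from cell import env
print(env.job_done())"
```

```text
the job is handed in; nothing more can be done
None
```

The carrier is on the rail and hanging released; I pushed and pulled it gently and the catch held both ways (about 8 N at most). I handed the job in at about 18 s but got no verdict back.

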